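# Knock a stone cast out of its mould with the rocker lever

## Task

Press the rubber pad of the knock-out lever slowly down until the lever is hard against its stop, and keep it firmly pressed there (about 18 N, never more than 25 N on the stand or lever) for a second, so that its other end pushes the fresh cast up out of the white mould block. Then lift the raised cast out and set it down, without dropping it, upright on the free end of the plywood drying board, clear of the two casts there. Leave all the other things where they are.

Things in the scene. Friction and masses are not known exactly. Their poses are not given: they have to be found in the camera images.
- stand: Fixed knock-out stand on a 226 x 94 mm steel foot. Origin: on the table under the lever's pivot; x axis points level from the pivot to the mould, z up. The lever (rocker) lies along x: one arm ends below the mould in a steel post that pushes the cast up, the other, on the -x side, in a small tab. A screw on the tab carries a round black rubber press pad, 26 mm across, 9 mm thick.
- pivot (a point): Middle of the lever's pivot pin, 35 mm above the table; the pin lies level along the stand's y. Along the lever arm the pad is 110 mm from here; square to the arm its top is 24 mm (screw in) to 46 mm (screw out) above the pin. How far the screw is out varies and is not measured: feel for the pad. At lever angle 0 the pad's top is 104 mm from the pivot towards -x, 75 to 98 mm above the table.
- pad_low (a point): Where the pad's top centre is when the lever is at its stop and the screw is fully in: 42 mm above the table, 112 mm from the pivot towards -x. With the screw out it is up to 22 mm higher and 4 mm farther out. The rubber yields 1 mm per 8 N, up to 5 mm.
- mould_mouth (a point): Centre of the mould hole's mouth, in the level top of the white mould block, 110 mm above the table. The block is 94 x 94 mm and 50 mm thick, on four legs. The hole is round, vertical, 42 mm in diameter, 89 mm from the pivot towards +x of the stand.
- rocker (a joint): Lever angle, rad: 0 = pad end highest, 0.155 = arm level, 0.31 = pad end down at its stop. Starts at 0 to 0.04. Stiff pivot: it stays where left, also under the cast. At 15 mm/s the pad takes 6 to 10 N; the grease adds about 17 N per 0.1 m/s. The first few mm are slack; at the stop the cast has risen about 22 mm and stands about 20 mm out of the block.
- cast: The fresh grey stone cast: upright cylinder, 40 mm diameter, 46 mm tall, the top 5 mm bevelled to 32 mm across, 90 to 180 g. Origin: centre of its underside, z up. It starts in the mould hole with 1 mm of room all round, underside 62 mm and top 108 mm above the table, 2 mm below the block's top, where it cannot be gripped.
- board: Fixed plywood drying board, 250 (x) x 100 (y) mm, origin on the table under its centre; its flat upper side is 18 mm above the table. Two casts stand near its middle line, at about x = +10 and x = +85 mm. The end towards -x is free.
- free_place (a point): Middle of the free place, on the board's upper side, 75 mm from the board's centre towards its -x end.
- cast_a: Finished cast, the same shape as the fresh one, standing near the middle of the board. Origin: centre of its underside. Leave alone.
- cast_b: Finished cast, the same, standing at the +x end of the board. Leave alone.
- cast_c: Finished cast, the same, standing on the table beyond the mould to the left. Leave alone.
- cup: White ceramic cup, 72 mm across, 85 mm tall, standing on the table. Origin: centre of its underside. Leave alone.
- jar: Clear jar with a steel lid, 66 mm across, 90 mm tall, on the table. Origin: centre of its underside. Leave alone.
- bowl: Terracotta bowl, 120 mm across, 50 mm tall, on the table. Origin: centre of its underside. Leave alone.
- brush: Brush lying on the table between the lever's pad end and the board, under 40 mm high. Leave alone.
- knife: Flat spatula lying on the table beyond the stand. Leave alone.

How it is judged:
By the outcome, as a careful person would: the job done as asked, in the order asked, and still so for the second after the job is handed in, with the robot touching nothing.
It also fails if it takes over 72 s, if anything falls off the work surface, if the arm or the gripper's body presses on something with over 40 N, if the wrist force passes 120 N, or if a joint passes its speed limit or range.

## Robot

A 7-joint arm with a two-finger parallel gripper is mounted at the origin on the work surface. World frame = base frame: x ahead of the robot, y to its left, z up, the work surface at z = 0. Lengths are in m, angles in rad, forces in N, time in s.
With the tool pointing down it reaches from about 0.4 to 0.85 m from the base axis. Payload 4.5 kg.
Tool frame: the origin (TCP) lies midway between the tips of the shut fingers; the grasp point (between the pads) lies 19 mm behind it; z points along the fingers, y is the line along which they close (so a half turn about z gives the same grasp; the last joint's range is limited). The gripper opens to 88 mm and grips with 3 to 60 N. Pads are 18 mm wide; open, the fingers measure 123 mm over their backs; the gripper's body (75 mm by 187 mm) begins 45 mm behind the grasp point.
Start: joints at [-1.213, 0.689, -0.195, 1.565, 0.157, 0.902, -0.215], TCP at [0.199, 0.593, 0.216] pointing down, gripper open.
Joint ranges: [-3.01, 3.01], [-0.46, 2.08], [-1.47, 1.51], [0.13, 2.56], [-1, 4.14], [0.04, 2.09], [-2.66, 2.66]. Speed limits (rad/s): [2.57, 2.57, 3.14, 3.14, 3.14, 3.14, 3.14].

## Interface

Orientations are given as a unit quaternion [x, y, z, w].
In Python, from plant import r gives the robot as it stands.
- The arm moves only by the tool carry_out, never from a script. Its argument "plan" is a list of rows, each an object with "rot": the turn, a rotation vector about the tool's x, y, z in rad, a list of three; "xyz": the shift along the tool's x, y, z in m, a list of three; "grip": the closure in counts, from 0 (fully open) to 255 (shut). In form: [{"rot": [wx, wy, wz], "xyz": [dx, dy, dz], "grip": grip}, ...]. A call has 1 to 8 rows; each row is the pose to reach, as a shift and turn from the pose commanded when the call began, along the tool's axes at that moment; what a row does not reach only later rows make up. A row lasts 1/12 s, in which the tool goes at most 41.7 mm and 7.16 degrees, less where a joint would pass 70% of its speed; a pose out of reach is approached as far as the arm can. A call with a gripper value outside its range is refused whole. The fingers move at their own pace and stop on an object; "squeeze" is the grip in N (left out, the last holds). Time passes only in rows, so rows that repeat a pose let the fingers close. It gives the time, the measured TCP pose, the force, the opening and the grip force at its end, in the units of the state.
- r.get_state(): the state, without advancing time (a new reading comes with each control period).
- r.snapshot(name): name is "scene" or "top" or "wrist"; returns the picture (384x512x3 uint8, red, green, blue); there is no depth.
- r.camera_params(name): a dict with "fx", "fy", "cx", "cy" (pixels), "position" and "attitude" of the camera in the world; the wrist camera has in their place "hand_eye" (4x4, takes a point from camera to tool coordinates, whose origin is the TCP and whose axes are the flange's). Camera axes: x right, y down, z forward; pixel columns grow to the right and rows downward; lengths in m; the calibration is good to about 2 mm. A picture is of the moment at which its call begins: read the wrist's pose just before it. camera_params takes no time and is no camera call.
- r.finish_job(): hands the job in; it is judged then, once.
The state is a dict: "clock": time; "q": joint angles; "qd": joint speeds; "joint_torque": joint torques, N m; "tool_pos": TCP position; "eef_rot": TCP orientation; "contact_force": force on the tool from outside, world axes, zero at the start; "moment": the same for the moment, N m; "opening": opening from 0.0 (shut) to 1.0 (fully open); "finger_force": force on a finger pad.
Only numpy, scipy, OpenCV 4.12 (cv2) and the standard library are available. Lean on these libraries where they do the work, as an engineer would, in place of code of your own. Each camera call takes 0.05 s, during which the arm holds its last target. There are 200 camera calls.

## Working session

There is one attempt and no reset: what is moved stays moved. The work goes in short steps, Python scripts to look and compute and a tool call to move; the robot and the scene stay as the last step left them, time stands still between calls to the robot, and variables do not carry over. Pictures are saved under pics/ and viewed, at most 12 in all, crops included, and the job is handed in when it is done.

Besides the shell and the picture viewer there is one more tool, called after ">>>" as name([rows], argument=value, ...), one row to a line, values as JSON. carry_out: Moves the arm, as the interface text tells. Its arguments: {"type":"object","properties":{"plan":{"type":"array"},"squeeze":{"type":"number"}},"required":["plan"]}

```bash
ls; mkdir -p pics; python3 - <<'E'
from plant import r
import cv2,numpy as np
for n in("scene","top"):
    im=r.snapshot(n);cv2.imwrite(f"pics/{n}0.png",im[:,:,::-1])
    p=r.camera_params(n);print(n,p)
print(r.camera_params("wrist"))
s=r.get_state();print(s)
E
```

```text
pics
scene {'fx': 368.26981638217126, 'fy': 368.26981638217126, 'cx': 254.57504809686912, 'cy': 189.4429172951542, 'position': array([ 1.40100925, -0.01832405,  0.58010804]), 'attitude': array([ 0.64600063,  0.58705388, -0.32939973, -0.35992603])}
top {'fx': 353.3827062734797, 'fy': 353.3827062734797, 'cx': 248.9643379671809, 'cy': 193.65681221619113, 'position': array([0.45277637, 0.05137004, 0.90252492]), 'attitude': array([ 0.70708293, -0.70239007,  0.05934423, -0.05621545])}
{'fx': 312.2716740938688, 'fy': 312.2716740938688, 'cx': 257.1260800649669, 'cy': 189.80789353029587, 'hand_eye': array([[-1.04856628e-03, -9.65381273e-01, -2.60840753e-01,
         6.71581247e-02],
       [ 9.99999417e-01, -9.44594251e-04, -5.23967475e-04,
         2.94693343e-04],
       [ 2.59439712e-04, -2.60841151e-01,  9.65381700e-01,
        -1.69684540e-01],
       [ 0.00000000e+00,  0.00000000e+00,  0.00000000e+00,
         1.00000000e+00]])}
{'clock': 0.1, 'q': array([-1.21318751,  0.68989689, -0.19451523,  1.56619876,  0.15728834,
        0.90249005, -0.21512788]), 'qd': array([-0.00097307, -0.00281386, -0.00059781, -0.00055268, -0.00125335,
       -0.00213657,  0.00200374]), 'joint_torque': array([-2.06900295e-03, -5.28499997e+01, -1.27182785e+00, -1.53835952e+01,
       -5.27298474e-02,  1.94143780e-03,  4.11603594e-05]), 'tool_pos': array([0.19871925, 0.59195362, 0.21500314]), 'eef_rot': array([ 1.61181971e-01,  9.86924378e-01, -7.98619866e-04, -7.54710225e-05]), 'contact_force': array([ 0.29432625, -0.99584741,  0.25468788]), 'moment': array([-0.01242947,  0.00438595,  0.02823638]), 'finger_force': 0.0, 'opening': 1.0003730794767762}
```

View pics/top0.png

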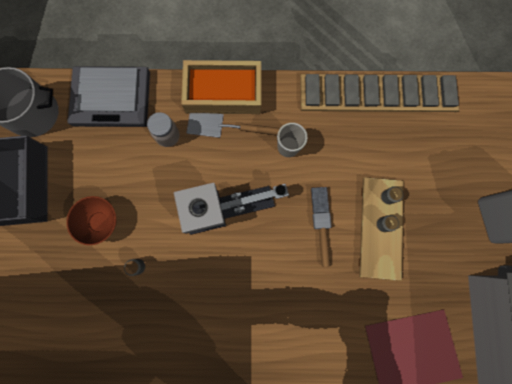

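View pics/scene0.png

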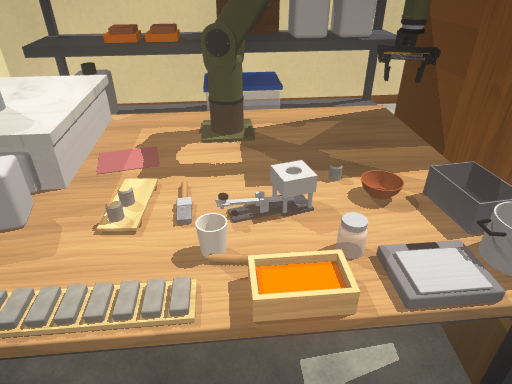

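The top view shows the mould block at about (199,208), the pad at (281,190), the brush at (321,225) and the board spanning (361..404, 177..279), with casts at (393,195) and (389,223). The board's free end is at the bottom, near (382,258). The scene view agrees. Next I'll turn these into positions.

```bash
cat > h.py <<'E'
import numpy as np,cv2
from scipy.spatial.transform import Rotation as R
from plant import r
def cam(n,s=None):
    p=r.camera_params(n)
    if n=="wrist":
        H=p["hand_eye"];Q=R.from_quat(s["eef_rot"]).as_matrix()
        return p,Q@H[:3,:3],s["tool_pos"]+Q@H[:3,3]
    return p,R.from_quat(p["attitude"]).as_matrix(),p["position"]
def ray(c,u,v):
    p,M,o=c;return o,M@np.array([(u-p["cx"])/p["fx"],(v-p["cy"])/p["fy"],1])
def onz(c,u,v,z):
    o,d=ray(c,u,v);return o+d*(z-o[2])/d[2]
def proj(c,P):
    p,M,o=c;q=M.T@(np.asarray(P)-o);return np.array([p["cx"]+p["fx"]*q[0]/q[2],p["cy"]+p["fy"]*q[1]/q[2]])
def tool(P,s):  # world displacement to P in tool axes
    return R.from_quat(s["eef_rot"]).inv().apply(np.asarray(P)-s["tool_pos"])
E
python3 - <<'E'
from h import *
im=cv2.imread("pics/top0.png");hsv=cv2.cvtColor(im,cv2.COLOR_BGR2HSV);c=cam("top")
def blob(m,x0,y0,x1,y1):
    k=np.zeros(m.shape,np.uint8);k[y0:y1,x0:x1]=m[y0:y1,x0:x1]
    cs,_=cv2.findContours(k,0,2);return max(cs,key=cv2.contourArea)
b=blob(((hsv[:,:,1]<40)&(hsv[:,:,2]>120)).astype(np.uint8),165,175,230,240)
rb=cv2.minAreaRect(b);print("block",rb)
print([onz(c,*p,.11).round(4) for p in cv2.boxPoints(rb)],onz(c,*rb[0],.11).round(4))
d=blob((hsv[:,:,2]<110).astype(np.uint8),182,192,214,222);e=cv2.minEnclosingCircle(d);print("hole",e,onz(c,*e[0],.11).round(4))
d=blob((hsv[:,:,2]<60).astype(np.uint8),272,182,290,200);e=cv2.minEnclosingCircle(d);print("pad",e,onz(c,*e[0],.085).round(4))
b=blob(((hsv[:,:,0]<30)&(hsv[:,:,2]>150)&(hsv[:,:,1]>70)).astype(np.uint8),355,170,412,288)
rb=cv2.minAreaRect(b);print("board",rb,[onz(c,*p,.018).round(4) for p in cv2.boxPoints(rb)],onz(c,*rb[0],.018).round(4))
cv2.imwrite("pics/z.png",cv2.resize(im[165:290,160:420],None,fx=3,fy=3,interpolation=cv2.INTER_CUBIC))
E
```

```text
block ((197.87869262695312, 206.96287536621094), (41.22025680541992, 41.566375732421875), 77.27564239501953)
[array([0.5875, 0.2208, 0.11  ]), array([0.6094, 0.1292, 0.11  ]), array([0.5177, 0.1068, 0.11  ]), array([0.4967, 0.1968, 0.11  ])] [0.5524 0.1634 0.11  ]
hole ((197.71788024902344, 207.06983947753906), 9.776687622070312) [0.5521 0.1637 0.11  ]
pad ((280.5, 189.5), 5.147915363311768) [ 0.5982 -0.0259  0.085 ]
board ((381.3697509765625, 247.1016082763672), (38.73371124267578, 63.378211975097656), 1.3322198390960693) [array([ 0.391 , -0.2279,  0.018 ]), array([ 0.5465, -0.2387,  0.018 ]), array([ 0.5449, -0.3362,  0.018 ]), array([ 0.3894, -0.3226,  0.018 ])] [ 0.4668 -0.2813  0.018 ]
```

View pics/z.png

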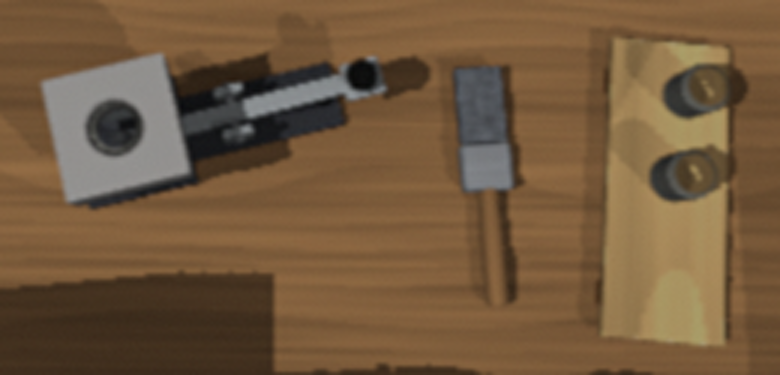

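```bash
python3 - <<'E'
from h import *
t=cam("top");s=cam("scene")
B=[onz(t,160+a/3,165+b/3,.018) for a,b in((613,37),(730,46),(725,345),(601,335))]
C=np.mean(B,0);x=(B[0]+B[1]-B[2]-B[3]);x/=np.linalg.norm(x)
print(np.round(B,4),"C",C,"x",x,"free",C-.075*x)
for n,a,b in(("A",690,175),("Bc",712,87)):print(n,onz(t,160+a/3,165+b/3,.064))
im=cv2.imread("pics/scene0.png");hsv=cv2.cvtColor(im,cv2.COLOR_BGR2HSV)
# board corners reproject in scene
print([proj(s,b).round(1) for b in B])
m=hsv[:,:,2]<60;m2=np.zeros_like(m);m2[188:206,212:235]=m[188:206,212:235]
v,u=np.nonzero(m2);print("scene pad px",u.min(),u.max(),v.min(),v.max(),u.mean(),v.mean())
o1,d1=ray(t,280.7,190);o2,d2=ray(s,u.mean(),v.mean())
k=np.linalg.lstsq(np.c_[d1,-d2],o2-o1,rcond=None)[0];print("pad",o1+k[0]*d1,o2+k[1]*d2)
M=onz(t,197.8,207,.11);print("mouth in scene",proj(s,M))
cv2.imwrite("pics/z2.png",cv2.resize(im[145:245,90:330],None,fx=3,fy=3,interpolation=cv2.INTER_CUBIC))
E
```

```text
[[ 0.6433 -0.2472  0.018 ]
 [ 0.6362 -0.3468  0.018 ]
 [ 0.3876 -0.3266  0.018 ]
 [ 0.395  -0.2258  0.018 ]] C [ 0.51549341 -0.28660966  0.018     ] x [ 0.99649601 -0.08364027  0.        ] free [ 0.44075621 -0.28033664  0.018     ]
A [ 0.52209796 -0.28757418  0.064     ]
Bc [ 0.59290597 -0.30944018  0.064     ]
[array([135.5, 227.7]), array([ 95.2, 228.4]), array([124.1, 178.5]), array([157.2, 178. ])]Traceback (most recent call last):
  File "<stdin>", line 11, in <module>
    return umr_minimum(a, axis, None, out, keepdims, initial, where)
ValueError: zero-size array to reduction operation minimum which has no identity
```

```bash
python3 - <<'E'
from h import *
s=r.get_state()
print(tool([.598,-.028,.20],s))
E
```

```text
[-0.57577039 -0.46068583  0.01580303]
```

>>> carry_out([
  {"rot":[0,0,0],"xyz":[-0.03,-0.024,0],"grip":255},
  {"rot":[0,0,0],"xyz":[-0.06,-0.048,0],"grip":255},
  {"rot":[0,0,0],"xyz":[-0.09,-0.072,0],"grip":255},
  {"rot":[0,0,0],"xyz":[-0.12,-0.096,0],"grip":255},
  {"rot":[0,0,0],"xyz":[-0.15,-0.12,0],"grip":255},
  {"rot":[0,0,0],"xyz":[-0.18,-0.144,0],"grip":255},
  {"rot":[0,0,0],"xyz":[-0.21,-0.168,0],"grip":255},
  {"rot":[0,0,0],"xyz":[-0.24,-0.192,0],"grip":255},
], squeeze=20)

```text
clock: 0.77
tool_pos: [0.3658, 0.3323, 0.2155]
eef_rot: [0.161, 0.987, -0.0, -0.0]
contact_force: [0.4, 0.7, -0.7]
opening: 0.418
finger_force: 0.0
```

>>> carry_out([
  {"rot":[0,0,0],"xyz":[-0.03,-0.024,0],"grip":255},
  {"rot":[0,0,0],"xyz":[-0.06,-0.048,0],"grip":255},
  {"rot":[0,0,0],"xyz":[-0.09,-0.072,0],"grip":255},
  {"rot":[0,0,0],"xyz":[-0.12,-0.096,0],"grip":255},
  {"rot":[0,0,0],"xyz":[-0.15,-0.12,0],"grip":255},
  {"rot":[0,0,0],"xyz":[-0.18,-0.144,0],"grip":255},
  {"rot":[0,0,0],"xyz":[-0.21,-0.168,0],"grip":255},
  {"rot":[0,0,0],"xyz":[-0.24,-0.192,0],"grip":255},
])

```text
clock: 1.43
tool_pos: [0.5322, 0.0739, 0.2155]
eef_rot: [0.161, 0.987, -0.0, -0.0]
contact_force: [0.7, 0.7, -0.5]
opening: 0.005
finger_force: 0.0
```

>>> carry_out([
  {"rot":[0,0,-0.08],"xyz":[-0.03,-0.024,0],"grip":255},
  {"rot":[0,0,-0.16],"xyz":[-0.06,-0.048,0],"grip":255},
  {"rot":[0,0,-0.24],"xyz":[-0.09,-0.07,0.01],"grip":255},
  {"rot":[0,0,-0.24],"xyz":[-0.096,-0.077,0.016],"grip":255},
  {"rot":[0,0,-0.24],"xyz":[-0.096,-0.077,0.016],"grip":255},
  {"rot":[0,0,-0.24],"xyz":[-0.096,-0.077,0.016],"grip":255},
])

```text
clock: 1.93
tool_pos: [0.5972, -0.0272, 0.1989]
eef_rot: [0.043, 0.999, 0.001, -0.001]
contact_force: [-0.6, 0.7, -0.6]
opening: 0.008
finger_force: 0.0
```

```bash
python3 - <<'E'
from h import *
s=r.get_state();im=r.snapshot("wrist")[:,:,::-1];cv2.imwrite("pics/w1.png",im)
print(s["clock"],s["tool_pos"],s["eef_rot"],s["q"],s["contact_force"])
c=cam("wrist",s)
for z in(.075,.085,.097):print(proj(c,[.598,-.0265,z]))
print("tcp",proj(c,s["tool_pos"]))
E
```

```text
1.9333 [ 0.59720078 -0.02719771  0.19891096] [ 4.25003364e-02  9.99095589e-01  5.24090389e-04 -1.20451427e-03] [ 0.16386072  0.68587207 -0.34087187  1.66188855  0.28499107  0.845454
  1.18928548] [-0.58894811  0.74373992 -0.58511976]
[257.55475992 178.60699015]
[257.57888149 181.00406475]
[257.61002483 184.09892677]
tcp [256.72025106 225.13137622]
```

View pics/w1.png

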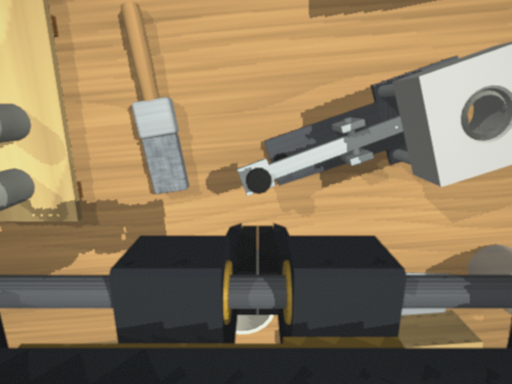

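The wrist view shows the pad at (258,180), where it was predicted, so the tip is right above it. Next I'll descend and feel for the pad.

>>> carry_out([
  {"rot":[0,0,0],"xyz":[0,0,0.025],"grip":255},
  {"rot":[0,0,0],"xyz":[0,0,0.05],"grip":255},
  {"rot":[0,0,0],"xyz":[0,0,0.075],"grip":255},
  {"rot":[0,0,0],"xyz":[0,0,0.09],"grip":255},
  {"rot":[0,0,0],"xyz":[0,0,0.095],"grip":255},
  {"rot":[0,0,0],"xyz":[0,0,0.097],"grip":255},
  {"rot":[0,0,0],"xyz":[0,0,0.098],"grip":255},
])

```text
clock: 2.57
tool_pos: [0.5985, -0.0261, 0.1026]
eef_rot: [0.041, 0.999, 0.0, 0.001]
contact_force: [1.2, 0.2, 0.5]
opening: 0.007
finger_force: 0.0
```

>>> carry_out([
  {"rot":[0,0,0],"xyz":[0,0,0.001],"grip":255},
  {"rot":[0,0,0],"xyz":[0,0,0.002],"grip":255},
  {"rot":[0,0,0],"xyz":[0,0,0.003],"grip":255},
  {"rot":[0,0,0],"xyz":[0,0,0.004],"grip":255},
  {"rot":[0,0,0],"xyz":[0,0,0.005],"grip":255},
  {"rot":[0,0,0],"xyz":[0,0,0.006],"grip":255},
])

```text
clock: 3.07
tool_pos: [0.5983, -0.0278, 0.0958]
eef_rot: [0.042, 0.999, 0.0, 0.0]
contact_force: [-0.1, -0.1, -0.7]
opening: 0.009
finger_force: 0.0
```

>>> carry_out([
  {"rot":[0,0,0],"xyz":[0,0,0.001],"grip":255},
  {"rot":[0,0,0],"xyz":[0,0,0.002],"grip":255},
  {"rot":[0,0,0],"xyz":[0,0,0.003],"grip":255},
  {"rot":[0,0,0],"xyz":[0,0,0.004],"grip":255},
  {"rot":[0,0,0],"xyz":[0,0,0.005],"grip":255},
])

```text
clock: 3.48
tool_pos: [0.5983, -0.0278, 0.0906]
eef_rot: [0.042, 0.999, 0.0, 0.0]
contact_force: [-0.6, -0.3, 0.1]
opening: 0.007
finger_force: 0.0
```

>>> carry_out([
  {"rot":[0,0,0],"xyz":[0,0,0.001],"grip":255},
  {"rot":[0,0,0],"xyz":[0,0,0.002],"grip":255},
  {"rot":[0,0,0],"xyz":[0,0,0.003],"grip":255},
  {"rot":[0,0,0],"xyz":[0,0,0.004],"grip":255},
  {"rot":[0,0,0],"xyz":[0,0,0.005],"grip":255},
])

```text
clock: 3.9
tool_pos: [0.5983, -0.0277, 0.0856]
eef_rot: [0.042, 0.999, 0.0, 0.0]
contact_force: [0.3, -0.1, 0.0]
opening: 0.002
finger_force: 0.0
```

>>> carry_out([
  {"rot":[0,0,0],"xyz":[0,0,0.001],"grip":255},
  {"rot":[0,0,0],"xyz":[0,0,0.002],"grip":255},
  {"rot":[0,0,0],"xyz":[0,0,0.003],"grip":255},
  {"rot":[0,0,0],"xyz":[0,0,0.004],"grip":255},
  {"rot":[0,0,0],"xyz":[0,0,0.005],"grip":255},
])

```text
clock: 4.32
tool_pos: [0.5982, -0.0277, 0.0806]
eef_rot: [0.042, 0.999, 0.0, -0.0]
contact_force: [0.0, 0.9, 0.1]
opening: 0.003
finger_force: 0.0
```

>>> carry_out([
  {"rot":[0,0,0],"xyz":[0,0,0.001],"grip":255},
  {"rot":[0,0,0],"xyz":[0,0,0.002],"grip":255},
  {"rot":[0,0,0],"xyz":[0,0,0.003],"grip":255},
  {"rot":[0,0,0],"xyz":[0,0,0.004],"grip":255},
])

```text
clock: 4.65
tool_pos: [0.5982, -0.0277, 0.0766]
eef_rot: [0.042, 0.999, 0.0, -0.0]
contact_force: [0.3, -0.3, -0.3]
opening: 0.005
finger_force: 0.0
```

>>> carry_out([
  {"rot":[0,0,0],"xyz":[0,0,0.001],"grip":255},
  {"rot":[0,0,0],"xyz":[0,0,0.002],"grip":255},
  {"rot":[0,0,0],"xyz":[0,0,0.003],"grip":255},
  {"rot":[0,0,0],"xyz":[0,0,0.004],"grip":255},
])

```text
clock: 4.98
tool_pos: [0.5982, -0.0278, 0.0726]
eef_rot: [0.042, 0.999, 0.0, -0.0]
contact_force: [-0.1, -0.4, -0.6]
opening: 0.005
finger_force: 0.0
```

```bash
python3 - <<'E'
from h import *
im=r.snapshot("scene")[:,:,::-1];w=r.snapshot("wrist")[:,:,::-1]
a=cv2.resize(im[150:235,185:285],(700,595),interpolation=cv2.INTER_CUBIC);cv2.imwrite("pics/s2.png",a)
print(proj(cam("scene"),r.get_state()["tool_pos"]))
E
```

```text
[222.22794789 194.98408538]
```

View pics/s2.png

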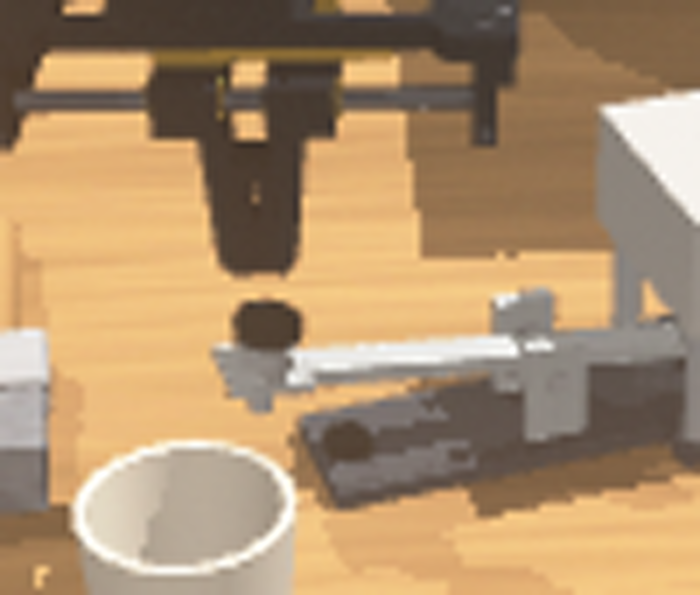

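The scene crop shows the fingertips at image (221.7,189), still above the pad at (223,196). The TCP projects to (222,195), so I'll check this mismatch against known points.

```bash
python3 - <<'E'
from h import *
t=cam("top");s=cam("scene");st=r.get_state();print(st["clock"],st["tool_pos"])
def tri(a,b):
    o1,d1=ray(t,*a);o2,d2=ray(s,*b);k=np.linalg.lstsq(np.c_[d1,-d2],o2-o1,rcond=None)[0];return o1+k[0]*d1,o2+k[1]*d2
print("pad",tri((280.7,190),(223.3,195.5)))
print("mouth pred",proj(s,[.5523,.1635,.11]),"block corners",[proj(s,p).round(1) for p in([0.5875,0.2208,.11],[0.6094,.1292,.11],[.5177,.1068,.11],[.4967,.1968,.11])])
ts=r.snapshot("top")[:,:,::-1];sc=r.snapshot("scene")[:,:,::-1]
w=r.snapshot("wrist")[:,:,::-1]
a=cv2.resize(sc[150:225,260:330],None,fx=5.6,fy=5.6,interpolation=cv2.INTER_CUBIC)
b=cv2.resize(w[110:290,150:350],None,fx=2.0,fy=2.0,interpolation=cv2.INTER_CUBIC)
H=max(a.shape[0],b.shape[0]);o=np.zeros((H,a.shape[1]+b.shape[1],3),np.uint8);o[:a.shape[0],:a.shape[1]]=a;o[:b.shape[0],a.shape[1]:]=b
cv2.imwrite("pics/s3.png",o);print(o.shape)
cw=cam("wrist",st);print([proj(cw,[.598,-.0265,z]).round(1) for z in(.06,.07,.08)],proj(cw,st["tool_pos"]))
E
```

```text
5.0833 [ 0.59811544 -0.02773966  0.07252914]
pad (array([ 0.59930663, -0.02760386,  0.07184124]), array([ 0.59942524, -0.02506285,  0.07162059]))
mouth pred [293.22205596 170.1190976 ] block corners [array([317.5, 175.5]), array([283.9, 181.6]), array([270.4, 165.1]), array([301.3, 160.1])]
(420, 792, 3)
[array([258.7, 217.3]), array([258.8, 223.2]), array([258.9, 229.7])] [256.7227656  225.13028651]
```

View pics/s3.png

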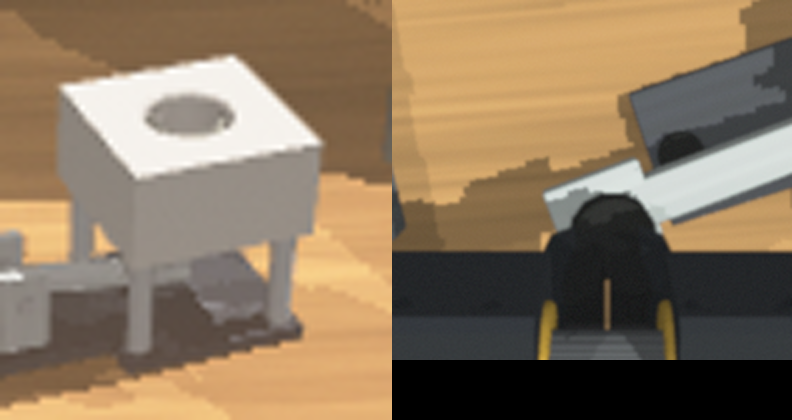

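The mouth projects where it is seen, so the calibration is good, and the pad top triangulates to z≈0.072. The tips simply look shorter than the TCP here, so I'll keep feeling downward gently.

>>> carry_out([
  {"rot":[0,0,0],"xyz":[0,0,0.001],"grip":255},
  {"rot":[0,0,0],"xyz":[0,0,0.002],"grip":255},
  {"rot":[0,0,0],"xyz":[0,0,0.003],"grip":255},
  {"rot":[0,0,0],"xyz":[0,0,0.004],"grip":255},
])

```text
clock: 5.57
tool_pos: [0.5982, -0.0277, 0.0686]
eef_rot: [0.042, 0.999, 0.0, -0.0]
contact_force: [0.3, 0.5, -0.0]
opening: 0.006
finger_force: 0.0
```

>>> carry_out([
  {"rot":[0,0,0],"xyz":[0,0,0.001],"grip":255},
  {"rot":[0,0,0],"xyz":[0,0,0.002],"grip":255},
  {"rot":[0,0,0],"xyz":[0,0,0.003],"grip":255},
])

```text
clock: 5.82
tool_pos: [0.5983, -0.0277, 0.0656]
eef_rot: [0.042, 0.999, 0.0, 0.0]
contact_force: [0.6, 0.5, 0.0]
opening: 0.007
finger_force: 0.0
```

>>> carry_out([
  {"rot":[0,0,0],"xyz":[0,0,0.001],"grip":255},
  {"rot":[0,0,0],"xyz":[0,0,0.002],"grip":255},
  {"rot":[0,0,0],"xyz":[0,0,0.003],"grip":255},
])

```text
clock: 6.07
tool_pos: [0.5983, -0.0277, 0.0626]
eef_rot: [0.042, 0.999, 0.0, 0.0]
contact_force: [0.4, -0.8, -0.6]
opening: 0.007
finger_force: 0.0
```

>>> carry_out([
  {"rot":[0,0,0],"xyz":[0,0,0.001],"grip":255},
  {"rot":[0,0,0],"xyz":[0,0,0.002],"grip":255},
  {"rot":[0,0,0],"xyz":[0,0,0.003],"grip":255},
])

```text
clock: 6.32
tool_pos: [0.5982, -0.0277, 0.0596]
eef_rot: [0.042, 0.999, 0.0, -0.0]
contact_force: [0.2, -0.2, 0.4]
opening: 0.007
finger_force: 0.0
```

```bash
python3 - <<'E'
from h import *
im=r.snapshot("scene")[:,:,::-1]
cv2.imwrite("pics/s4.png",cv2.resize(im[150:235,185:285],(700,595),interpolation=cv2.INTER_CUBIC))
st=r.get_state();print(proj(cam("scene"),st["tool_pos"]),st["contact_force"],st["tool_pos"])
E
```

```text
[222.48007599 199.25517271] [ 0.38080894  0.06095238 -0.50402381] [ 0.59813779 -0.0277289   0.05944522]
```

View pics/s4.png

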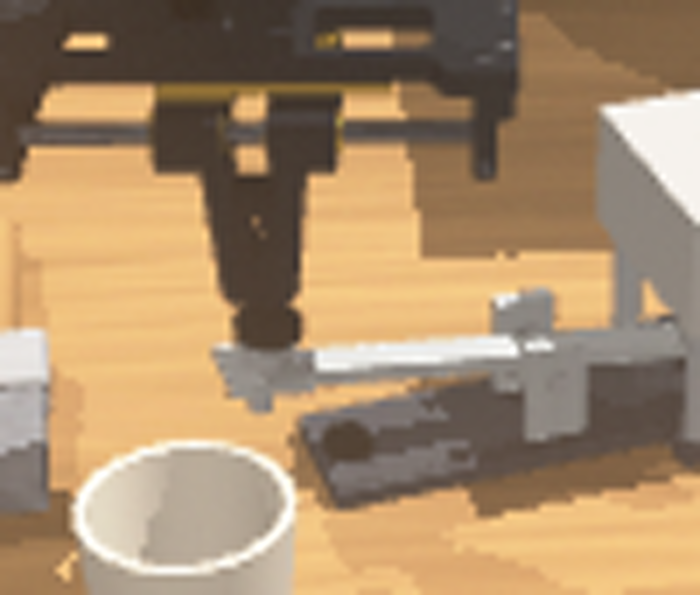

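The tips still show a few mm of gap above the pad, and the visible tip is about 18 mm above the reported TCP. I'll keep feeling down in small steps.

>>> carry_out([
  {"rot":[0,0,0],"xyz":[0,0,0.001],"grip":255},
  {"rot":[0,0,0],"xyz":[0,0,0.002],"grip":255},
  {"rot":[0,0,0],"xyz":[0,0,0.003],"grip":255},
  {"rot":[0,0,0],"xyz":[0,0,0.004],"grip":255},
])

```text
clock: 6.7
tool_pos: [0.5982, -0.0277, 0.0556]
eef_rot: [0.042, 0.999, 0.0, 0.0]
contact_force: [-0.1, -0.3, 0.2]
opening: 0.008
finger_force: 0.0
```

>>> carry_out([
  {"rot":[0,0,0],"xyz":[0,0,0.001],"grip":255},
  {"rot":[0,0,0],"xyz":[0,0,0.002],"grip":255},
  {"rot":[0,0,0],"xyz":[0,0,0.003],"grip":255},
])

```text
clock: 6.95
tool_pos: [0.5983, -0.0278, 0.0527]
eef_rot: [0.042, 0.999, 0.0, 0.0]
contact_force: [-0.6, -0.3, 2.8]
opening: 0.004
finger_force: 1.5
```

Contact at TCP z≈0.0527. Now I'll press slowly along the lever's arc.

>>> carry_out([
  {"rot":[0,0,0],"xyz":[-0.0001,-0.0003,0.001],"grip":255},
  {"rot":[0,0,0],"xyz":[-0.0002,-0.0006,0.002],"grip":255},
  {"rot":[0,0,0],"xyz":[-0.0003,-0.0009,0.003],"grip":255},
  {"rot":[0,0,0],"xyz":[-0.0004,-0.0012,0.004],"grip":255},
])

```text
clock: 7.28
tool_pos: [0.5987, -0.0288, 0.0492]
eef_rot: [0.042, 0.999, 0.0, 0.0]
contact_force: [-0.6, 0.4, 6.4]
opening: 0.003
finger_force: 2.9
```

>>> carry_out([
  {"rot":[0,0,0],"xyz":[-0.0001,-0.0003,0.001],"grip":255},
  {"rot":[0,0,0],"xyz":[-0.0002,-0.0006,0.002],"grip":255},
  {"rot":[0,0,0],"xyz":[-0.0003,-0.0009,0.003],"grip":255},
  {"rot":[0,0,0],"xyz":[-0.0004,-0.0012,0.004],"grip":255},
  {"rot":[0,0,0],"xyz":[-0.0005,-0.0014,0.005],"grip":255},
])

```text
clock: 7.7
tool_pos: [0.599, -0.0302, 0.0444]
eef_rot: [0.042, 0.999, 0.0, 0.0]
contact_force: [-1.8, -0.3, 7.0]
opening: 0.008
finger_force: 3.5
```

>>> carry_out([
  {"rot":[0,0,0],"xyz":[-0.0001,-0.0002,0.001],"grip":255},
  {"rot":[0,0,0],"xyz":[-0.0002,-0.0004,0.002],"grip":255},
  {"rot":[0,0,0],"xyz":[-0.0002,-0.0006,0.003],"grip":255},
  {"rot":[0,0,0],"xyz":[-0.0003,-0.0008,0.004],"grip":255},
  {"rot":[0,0,0],"xyz":[-0.0004,-0.0011,0.005],"grip":255},
])

```text
clock: 8.12
tool_pos: [0.5993, -0.0314, 0.0395]
eef_rot: [0.042, 0.999, 0.0, 0.0]
contact_force: [-1.1, -0.1, 7.1]
opening: 0.008
finger_force: 3.7
```

>>> carry_out([
  {"rot":[0,0,0],"xyz":[-0.0001,-0.0002,0.001],"grip":255},
  {"rot":[0,0,0],"xyz":[-0.0002,-0.0004,0.002],"grip":255},
  {"rot":[0,0,0],"xyz":[-0.0002,-0.0006,0.003],"grip":255},
  {"rot":[0,0,0],"xyz":[-0.0003,-0.0008,0.004],"grip":255},
  {"rot":[0,0,0],"xyz":[-0.0004,-0.001,0.005],"grip":255},
])

```text
clock: 8.53
tool_pos: [0.5995, -0.0323, 0.0345]
eef_rot: [0.042, 0.999, 0.0, 0.0]
contact_force: [-2.7, 0.2, 8.6]
opening: 0.008
finger_force: 4.3
```

>>> carry_out([
  {"rot":[0,0,0],"xyz":[0,-0.0001,0.001],"grip":255},
  {"rot":[0,0,0],"xyz":[-0.0001,-0.0002,0.002],"grip":255},
  {"rot":[0,0,0],"xyz":[-0.0001,-0.0004,0.003],"grip":255},
  {"rot":[0,0,0],"xyz":[-0.0002,-0.0005,0.004],"grip":255},
])

```text
clock: 8.87
tool_pos: [0.5997, -0.033, 0.0306]
eef_rot: [0.042, 0.999, -0.0, 0.0]
contact_force: [-2.2, 0.1, 9.0]
opening: 0.005
finger_force: 4.5
```

>>> carry_out([
  {"rot":[0,0,0],"xyz":[0,-0.0001,0.0008],"grip":255},
  {"rot":[0,0,0],"xyz":[0,-0.0002,0.0016],"grip":255},
  {"rot":[0,0,0],"xyz":[-0.0001,-0.0003,0.0024],"grip":255},
  {"rot":[0,0,0],"xyz":[-0.0001,-0.0004,0.003],"grip":255},
])

```text
clock: 9.2
tool_pos: [0.5998, -0.0335, 0.0275]
eef_rot: [0.042, 0.999, -0.0, 0.0]
contact_force: [-2.0, -0.4, 8.1]
opening: 0.008
finger_force: 4.1
```

>>> carry_out([
  {"rot":[0,0,0],"xyz":[0,0,0.0006],"grip":255},
  {"rot":[0,0,0],"xyz":[0,-0.0001,0.0012],"grip":255},
  {"rot":[0,0,0],"xyz":[0,-0.0001,0.0018],"grip":255},
  {"rot":[0,0,0],"xyz":[0,-0.0002,0.0024],"grip":255},
])

```text
clock: 9.53
tool_pos: [0.6, -0.0338, 0.0252]
eef_rot: [0.042, 0.999, -0.0, 0.0]
contact_force: [-2.3, -0.8, 8.3]
opening: 0.006
finger_force: 4.1
```

>>> carry_out([
  {"rot":[0,0,0],"xyz":[0,0,0.0005],"grip":255},
  {"rot":[0,0,0],"xyz":[0,0,0.001],"grip":255},
  {"rot":[0,0,0],"xyz":[0,0,0.0015],"grip":255},
])

```text
clock: 9.78
tool_pos: [0.6, -0.034, 0.0237]
eef_rot: [0.042, 0.999, -0.0, 0.0]
contact_force: [-1.2, -0.2, 7.7]
opening: 0.008
finger_force: 4.0
```

>>> carry_out([
  {"rot":[0,0,0],"xyz":[0,0,0.0005],"grip":255},
  {"rot":[0,0,0],"xyz":[0,0,0.001],"grip":255},
  {"rot":[0,0,0],"xyz":[0,0,0.0015],"grip":255},
])

```text
clock: 10.03
tool_pos: [0.6, -0.0342, 0.0222]
eef_rot: [0.042, 0.999, -0.0, 0.0]
contact_force: [-0.9, -0.4, 9.0]
opening: 0.007
finger_force: 4.0
```

>>> carry_out([
  {"rot":[0,0,0],"xyz":[0,0,0.0004],"grip":255},
  {"rot":[0,0,0],"xyz":[0,0,0.0008],"grip":255},
])

```text
clock: 10.2
tool_pos: [0.6, -0.0342, 0.0214]
eef_rot: [0.042, 0.999, -0.0, 0.0]
contact_force: [-1.2, 0.0, 7.0]
opening: 0.008
finger_force: 3.9
```

>>> carry_out([
  {"rot":[0,0,0],"xyz":[0,0,0.0005],"grip":255},
  {"rot":[0,0,0],"xyz":[0,0,0.001],"grip":255},
])

```text
clock: 10.37
tool_pos: [0.6001, -0.0343, 0.0204]
eef_rot: [0.042, 0.999, -0.0, 0.0]
contact_force: [-1.9, -0.5, 7.5]
opening: 0.007
finger_force: 4.0
```

>>> carry_out([
  {"rot":[0,0,0],"xyz":[0,0,0.0005],"grip":255},
  {"rot":[0,0,0],"xyz":[0,0,0.001],"grip":255},
])

```text
clock: 10.53
tool_pos: [0.6001, -0.0343, 0.0194]
eef_rot: [0.042, 0.999, -0.0, 0.0]
contact_force: [-1.8, -1.3, 8.7]
opening: 0.002
finger_force: 4.5
```

>>> carry_out([
  {"rot":[0,0,0],"xyz":[0,0,0.0005],"grip":255},
  {"rot":[0,0,0],"xyz":[0,0,0.001],"grip":255},
])

```text
clock: 10.7
tool_pos: [0.6001, -0.0343, 0.0188]
eef_rot: [0.042, 0.999, -0.0, 0.0]
contact_force: [-3.1, -1.5, 12.2]
opening: 0.005
finger_force: 6.5
```

>>> carry_out([
  {"rot":[0,0,0],"xyz":[0,0,0.0005],"grip":255},
  {"rot":[0,0,0],"xyz":[0,0,0.001],"grip":255},
])

```text
clock: 10.87
tool_pos: [0.6001, -0.0342, 0.0182]
eef_rot: [0.042, 0.999, -0.0, 0.001]
contact_force: [-4.5, -0.5, 17.7]
opening: 0.002
finger_force: 8.3
```

>>> carry_out([
  {"rot":[0,0,0],"xyz":[0,0,0],"grip":255},
  {"rot":[0,0,0],"xyz":[0,0,0],"grip":255},
  {"rot":[0,0,0],"xyz":[0,0,0],"grip":255},
  {"rot":[0,0,0],"xyz":[0,0,0],"grip":255},
])

```text
clock: 11.2
tool_pos: [0.6002, -0.0342, 0.0184]
eef_rot: [0.042, 0.999, -0.0, 0.001]
contact_force: [-3.0, -1.5, 15.6]
opening: 0.008
finger_force: 7.7
```

>>> carry_out([
  {"rot":[0,0,0],"xyz":[0,0,0.0004],"grip":255},
  {"rot":[0,0,0],"xyz":[0,0,0.0004],"grip":255},
  {"rot":[0,0,0],"xyz":[0,0,0.0004],"grip":255},
  {"rot":[0,0,0],"xyz":[0,0,0.0004],"grip":255},
])

```text
clock: 11.53
tool_pos: [0.6002, -0.0342, 0.0181]
eef_rot: [0.042, 0.999, -0.0, 0.001]
contact_force: [-4.0, -1.1, 16.1]
opening: 0.009
finger_force: 8.4
```

>>> carry_out([
  {"rot":[0,0,0],"xyz":[0,0,0],"grip":255},
  {"rot":[0,0,0],"xyz":[0,0,0],"grip":255},
  {"rot":[0,0,0],"xyz":[0,0,0],"grip":255},
  {"rot":[0,0,0],"xyz":[0,0,0],"grip":255},
  {"rot":[0,0,0],"xyz":[0,0,0],"grip":255},
  {"rot":[0,0,0],"xyz":[0,0,0],"grip":255},
  {"rot":[0,0,0],"xyz":[0,0,0],"grip":255},
  {"rot":[0,0,0],"xyz":[0,0,0],"grip":255},
])

```text
clock: 12.2
tool_pos: [0.6001, -0.0342, 0.0181]
eef_rot: [0.042, 0.999, -0.0, 0.001]
contact_force: [-4.0, -1.4, 16.9]
opening: 0.008
finger_force: 8.4
```

>>> carry_out([
  {"rot":[0,0,0],"xyz":[0,0,0],"grip":255},
  {"rot":[0,0,0],"xyz":[0,0,0],"grip":255},
  {"rot":[0,0,0],"xyz":[0,0,0],"grip":255},
  {"rot":[0,0,0],"xyz":[0,0,0],"grip":255},
  {"rot":[0,0,0],"xyz":[0,0,0],"grip":255},
  {"rot":[0,0,0],"xyz":[0,0,0],"grip":255},
  {"rot":[0,0,0],"xyz":[0,0,0],"grip":255},
  {"rot":[0,0,0],"xyz":[0,0,0],"grip":255},
])

```text
clock: 12.87
tool_pos: [0.6002, -0.0342, 0.0181]
eef_rot: [0.042, 0.999, -0.0, 0.001]
contact_force: [-4.8, -1.2, 17.2]
opening: 0.003
finger_force: 8.4
```

Held about 1.3 s at 16–17 N against the stop. Next I'll lift off and go over the cast with the gripper open.

>>> carry_out([
  {"rot":[0,0,0],"xyz":[0,0,-0.002],"grip":255},
  {"rot":[0,0,0],"xyz":[0,0,-0.006],"grip":255},
  {"rot":[0,0,0],"xyz":[0,0,-0.02],"grip":255},
  {"rot":[0,0,0],"xyz":[0,0,-0.05],"grip":255},
  {"rot":[0,0,0],"xyz":[0,0,-0.085],"grip":255},
  {"rot":[0,0,0],"xyz":[0,0,-0.12],"grip":255},
  {"rot":[0,0,0],"xyz":[0,0,-0.15],"grip":0},
  {"rot":[0,0,0],"xyz":[0,0,-0.165],"grip":0},
])

```text
clock: 13.53
tool_pos: [0.6016, -0.0334, 0.185]
eef_rot: [0.042, 0.999, 0.0, 0.003]
contact_force: [0.7, 0.5, -0.3]
opening: 0.129
finger_force: 0.0
```

>>> carry_out([
  {"rot":[0,0,0],"xyz":[0.011,0.033,0],"grip":0},
  {"rot":[0,0,0],"xyz":[0.022,0.066,0],"grip":0},
  {"rot":[0,0,0],"xyz":[0.033,0.099,0],"grip":0},
  {"rot":[0,0,0],"xyz":[0.044,0.132,0],"grip":0},
  {"rot":[0,0,0],"xyz":[0.055,0.165,0],"grip":0},
  {"rot":[0,0,0],"xyz":[0.0646,0.193,0],"grip":0},
  {"rot":[0,0,0],"xyz":[0.0646,0.193,0],"grip":0},
  {"rot":[0,0,0],"xyz":[0.0646,0.193,0],"grip":0},
])

```text
clock: 14.2
tool_pos: [0.5507, 0.1667, 0.1811]
eef_rot: [0.039, 0.999, 0.001, -0.0]
contact_force: [-0.1, -0.7, 0.4]
opening: 0.736
finger_force: 0.0
```

```bash
python3 - <<'E'
from h import *
st=r.get_state();w=r.snapshot("wrist")[:,:,::-1];im=r.snapshot("scene")[:,:,::-1]
cv2.imwrite("pics/w5raw.png",w);cv2.imwrite("pics/s5raw.png",im)
a=cv2.resize(im[90:215,235:345],(352,400),interpolation=cv2.INTER_CUBIC)
b=cv2.resize(w[80:290,130:380],(440,370),interpolation=cv2.INTER_CUBIC)
o=np.zeros((400,792,3),np.uint8);o[:,:352]=a;o[:370,352:]=b;cv2.imwrite("pics/c5.png",o)
print(st["clock"],st["tool_pos"],st["contact_force"],st["opening"])
c=cam("wrist",st)
print("cast top pred w",proj(c,[.5523,.1635,.13]),proj(cam("scene"),[.5523,.1635,.13]),"tcp scene",proj(cam("scene"),st["tool_pos"]))
E
```

```text
14.2 [0.5506596  0.16669825 0.18105892] [-0.11125142 -0.70288907  0.43682488] 0.7356682520268025
cast top pred w [252.60145882 202.02609094] [293.61683734 163.44196552] tcp scene [295.77603771 145.4009895 ]
```

View pics/c5.png

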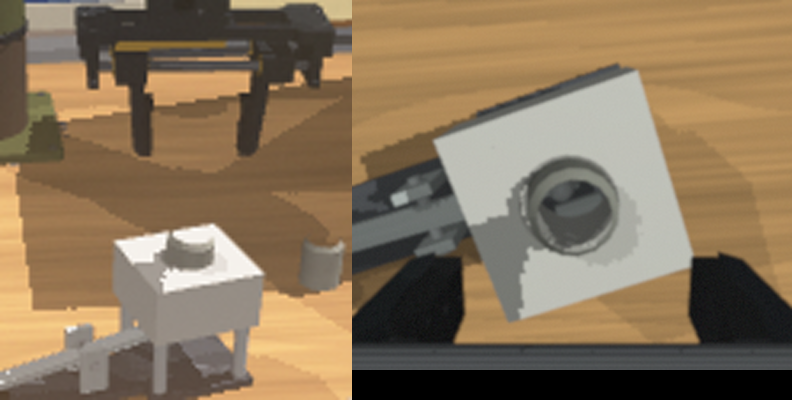

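The raised cast stands about 20 mm out of the block: in the wrist crop its top is at (575,207), between the open fingers, and cast_c stands farther off. I'll refine the cast's centre now that the arm is settled.

```bash
python3 - <<'E'
from h import *
r.snapshot("wrist");r.snapshot("wrist")
st=r.get_state();w=r.snapshot("wrist")[:,:,::-1].copy();c=cam("wrist",st)
print(st["clock"],st["tool_pos"],st["eef_rot"])
g=cv2.cvtColor(w,cv2.COLOR_BGR2GRAY);x0,y0=215,155
k=cv2.resize(g[y0:y0+85,x0:x0+85],None,fx=6,fy=6,interpolation=cv2.INTER_CUBIC)
for p2 in(40,60):
    h=cv2.HoughCircles(cv2.GaussianBlur(k,(9,9),2),cv2.HOUGH_GRADIENT,1,5,param1=80,param2=p2,minRadius=90,maxRadius=220)
    if h is not None:
        for q in h[0][:6]:print(p2,x0+q[0]/6,y0+q[1]/6,q[2]/6)
for P,rad in(([.5523,.1635,.13],.016),([.5523,.1635,.125],.02),([.5523,.1635,.11],.021)):
    q=proj(c,P);print("pred",q,proj(c,np.add(P,[0,rad,0]))-q)
kk=cv2.cvtColor(k,cv2.COLOR_GRAY2BGR);cv2.imwrite("pics/k6.png",kk)
E
```

```text
14.4 [0.55196704 0.1620141  0.18087858] [ 4.32541780e-02  9.99063915e-01 -6.05612840e-04 -4.91169738e-05]
pred [258.94069954 199.88460491] [21.63419489 -1.80991098]
pred [258.91168043 197.94758314] [26.49785427 -2.22076769]
pred [258.83135247 192.58570388] [26.20901173 -2.20741396]
```

View pics/k6.png

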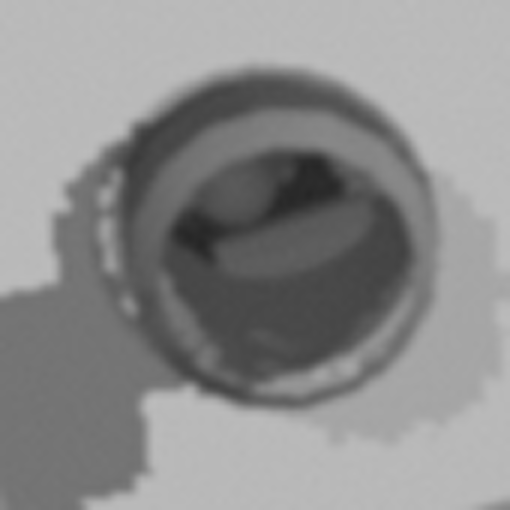

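The cast's top disc is centred at about (262.8,199), roughly 2–3 mm further +y than the top-camera estimate. I'll shift and descend.

>>> carry_out([
  {"rot":[0,0,0],"xyz":[0,0.0032,0.015],"grip":0},
  {"rot":[0,0,0],"xyz":[0,0.0032,0.03],"grip":0},
  {"rot":[0,0,0],"xyz":[0,0.0032,0.045],"grip":0},
  {"rot":[0,0,0],"xyz":[0,0.0032,0.058],"grip":0},
  {"rot":[0,0,0],"xyz":[0,0.0032,0.069],"grip":0},
  {"rot":[0,0,0],"xyz":[0,0.0032,0.077],"grip":0},
  {"rot":[0,0,0],"xyz":[0,0.0032,0.081],"grip":0},
  {"rot":[0,0,0],"xyz":[0,0.0032,0.081],"grip":0},
])

```text
clock: 15.12
tool_pos: [0.5515, 0.1667, 0.0994]
eef_rot: [0.042, 0.999, -0.0, -0.001]
contact_force: [-0.1, -0.1, 1.1]
opening: 1.005
finger_force: 0.0
```

>>> carry_out([
  {"rot":[0,0,0],"xyz":[0,0,0.002],"grip":0},
  {"rot":[0,0,0],"xyz":[0,0,0.004],"grip":0},
  {"rot":[0,0,0],"xyz":[0,0,0.006],"grip":0},
  {"rot":[0,0,0],"xyz":[0,0,0.007],"grip":0},
  {"rot":[0,0,0],"xyz":[0,0,0.007],"grip":0},
])

```text
clock: 15.53
tool_pos: [0.5518, 0.1673, 0.0931]
eef_rot: [0.042, 0.999, 0.0, 0.0]
contact_force: [0.5, 1.1, -0.7]
opening: 0.999
finger_force: 0.0
```

```bash
python3 - <<'E'
from h import *
st=r.get_state();w=r.snapshot("wrist")[:,:,::-1];im=r.snapshot("scene")[:,:,::-1]
a=cv2.resize(im[110:210,240:345],(420,400),interpolation=cv2.INTER_CUBIC)
b=cv2.resize(w[130:330,160:360],(370,370),interpolation=cv2.INTER_CUBIC)
o=np.zeros((400,790,3),np.uint8);o[:,:420]=a;o[:370,420:]=b;cv2.imwrite("pics/c7.png",o)
print(st["clock"],st["tool_pos"],st["contact_force"],st["opening"])
print(proj(cam("scene"),st["tool_pos"]),proj(cam("wrist",st),[.5523,.1652,.13]))
E
```

```text
15.5333 [0.551783   0.1672754  0.09311694] [ 0.50672518  1.09972657 -0.66121882] 0.9993571365266334
[294.2471551 175.4829463] [252.29506471 255.72956842]
```

View pics/c7.png

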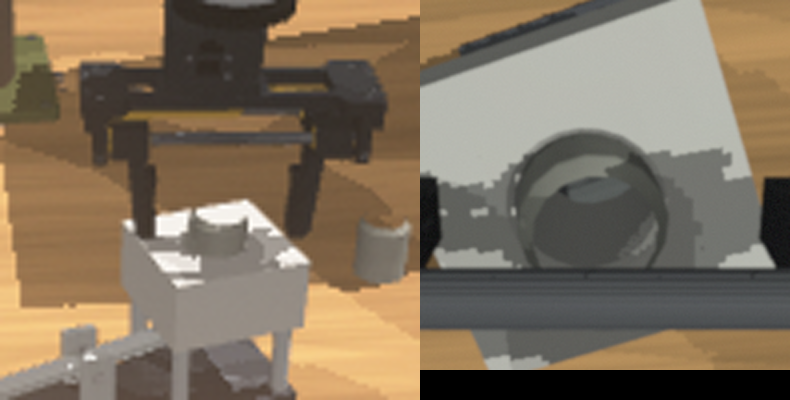

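The tips are about 3 mm above the block, straddling the cast, with the cast about 2 mm towards −y of the finger middle. I'll correct this and close gently.

>>> carry_out([
  {"rot":[0,0,0],"xyz":[0,-0.0021,0.001],"grip":0},
  {"rot":[0,0,0],"xyz":[0,-0.0021,0.001],"grip":0},
  {"rot":[0,0,0],"xyz":[0,-0.0021,0.001],"grip":90},
  {"rot":[0,0,0],"xyz":[0,-0.0021,0.001],"grip":110},
  {"rot":[0,0,0],"xyz":[0,-0.0021,0.001],"grip":118},
  {"rot":[0,0,0],"xyz":[0,-0.0021,0.001],"grip":122},
  {"rot":[0,0,0],"xyz":[0,-0.0021,0.001],"grip":126},
  {"rot":[0,0,0],"xyz":[0,-0.0021,0.001],"grip":130},
], squeeze=8)

```text
clock: 16.3
tool_pos: [0.5516, 0.1652, 0.0921]
eef_rot: [0.042, 0.999, 0.0, -0.0]
contact_force: [0.7, 0.2, -1.3]
opening: 0.57
finger_force: 0.0
```

>>> carry_out([
  {"rot":[0,0,0],"xyz":[0,0,0],"grip":135},
  {"rot":[0,0,0],"xyz":[0,0,0],"grip":140},
  {"rot":[0,0,0],"xyz":[0,0,0],"grip":145},
  {"rot":[0,0,0],"xyz":[0,0,0],"grip":150},
])

```text
clock: 16.63
tool_pos: [0.5516, 0.165, 0.0921]
eef_rot: [0.042, 0.999, -0.0, -0.0]
contact_force: [0.2, 0.2, 1.2]
opening: 0.451
finger_force: 8.0
```

Gripped, centred, with no side force. I'll firm the grip and lift straight up.

>>> carry_out([
  {"rot":[0,0,0],"xyz":[0,0,0],"grip":255},
  {"rot":[0,0,0],"xyz":[0,0,0],"grip":255},
  {"rot":[0,0,0],"xyz":[0,0,0],"grip":255},
  {"rot":[0,0,0],"xyz":[0,0,-0.002],"grip":255},
  {"rot":[0,0,0],"xyz":[0,0,-0.004],"grip":255},
  {"rot":[0,0,0],"xyz":[0,0,-0.007],"grip":255},
  {"rot":[0,0,0],"xyz":[0,0,-0.01],"grip":255},
  {"rot":[0,0,0],"xyz":[0,0,-0.013],"grip":255},
], squeeze=25)

```text
clock: 17.3
tool_pos: [0.5516, 0.1652, 0.1055]
eef_rot: [0.042, 0.999, 0.0, -0.0]
contact_force: [-0.7, 0.3, -0.9]
opening: 0.443
finger_force: 24.8
```

>>> carry_out([
  {"rot":[0,0,0],"xyz":[0,0,-0.004],"grip":255},
  {"rot":[0,0,0],"xyz":[0,0,-0.008],"grip":255},
  {"rot":[0,0,0],"xyz":[0,0,-0.014],"grip":255},
  {"rot":[0,0,0],"xyz":[0,0,-0.022],"grip":255},
  {"rot":[0,0,0],"xyz":[0,0,-0.032],"grip":255},
  {"rot":[0,0,0],"xyz":[0,0,-0.042],"grip":255},
  {"rot":[0,0,0],"xyz":[0,0,-0.05],"grip":255},
  {"rot":[0,0,0],"xyz":[0,0,-0.055],"grip":255},
])

```text
clock: 17.97
tool_pos: [0.5522, 0.1654, 0.1618]
eef_rot: [0.042, 0.999, 0.0, 0.001]
contact_force: [-0.6, 0.3, -1.1]
opening: 0.441
finger_force: 24.8
```

```bash
python3 - <<'E'
from h import *
st=r.get_state();im=r.snapshot("scene")[:,:,::-1];cv2.imwrite("pics/s8.png",im)
print(st["tool_pos"],st["eef_rot"],st["contact_force"],st["opening"],st["finger_force"])
print(tool([.4408,-.2803,.13],st),np.degrees(R.from_quat(st["eef_rot"]).as_matrix()[:,2]))
cv2.imwrite("pics/c8.png",cv2.resize(im[70:220,230:350],(480,600),interpolation=cv2.INTER_CUBIC))
print(proj(cam("scene"),[.5516,.165,.139]),proj(cam("scene"),[.5516,.165,.185]))
E
```

```text
[0.55223764 0.165411   0.16178528] [4.19167671e-02 9.99120569e-01 4.52645095e-04 9.31700892e-04] [-0.60163903  0.3206795  -1.07841899] 0.441079332896205 24.848864853847772
[ 0.07377078 -0.45350971  0.03120518] [ 1.08845359e-01  4.73484455e-02 -5.72956566e+01]
[294.31278313 160.24266896] [295.27578531 144.17427369]
```

View pics/c8.png

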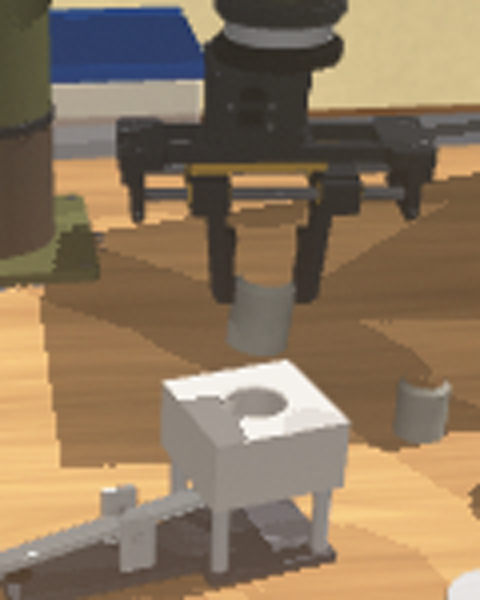

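The cast hangs upright and firmly in the gripper. Now carry it to the board.

>>> carry_out([
  {"rot":[0,0,0],"xyz":[0.002,-0.012,0],"grip":255},
  {"rot":[0,0,0],"xyz":[0.005,-0.034,0],"grip":255},
  {"rot":[0,0,0],"xyz":[0.01,-0.062,0],"grip":255},
  {"rot":[0,0,0],"xyz":[0.015,-0.09,0],"grip":255},
  {"rot":[0,0,0],"xyz":[0.02,-0.12,0],"grip":255},
  {"rot":[0,0,0],"xyz":[0.025,-0.15,0],"grip":255},
  {"rot":[0,0,0],"xyz":[0.03,-0.18,0],"grip":255},
  {"rot":[0,0,0],"xyz":[0.034,-0.21,0],"grip":255},
])

```text
clock: 18.68
tool_pos: [0.4984, -0.0437, 0.1597]
eef_rot: [0.042, 0.999, -0.0, -0.001]
contact_force: [-0.5, 0.1, -1.1]
opening: 0.439
finger_force: 24.9
```

>>> carry_out([
  {"rot":[0,0,0],"xyz":[0.005,-0.03,0],"grip":255},
  {"rot":[0,0,0],"xyz":[0.01,-0.06,0],"grip":255},
  {"rot":[0,0,0],"xyz":[0.015,-0.09,0],"grip":255},
  {"rot":[0,0,0],"xyz":[0.02,-0.12,0],"grip":255},
  {"rot":[0,0,0],"xyz":[0.025,-0.15,0],"grip":255},
  {"rot":[0,0,0],"xyz":[0.03,-0.18,0],"grip":255},
  {"rot":[0,0,0],"xyz":[0.034,-0.21,0],"grip":255},
  {"rot":[0,0,0],"xyz":[0.038,-0.235,0],"grip":255},
])

```text
clock: 19.35
tool_pos: [0.4402, -0.2753, 0.1595]
eef_rot: [0.043, 0.999, -0.0, -0.001]
contact_force: [0.3, -0.7, -1.4]
opening: 0.442
finger_force: 24.8
```

>>> carry_out([
  {"rot":[0,0,0],"xyz":[0.002,-0.008,0],"grip":255},
  {"rot":[0,0,0],"xyz":[0.002,-0.008,0],"grip":255},
  {"rot":[0,0,0],"xyz":[0.002,-0.008,0],"grip":255},
])

```text
clock: 19.6
tool_pos: [0.4395, -0.2793, 0.1598]
eef_rot: [0.042, 0.999, 0.001, -0.0]
contact_force: [0.2, 0.5, -1.7]
opening: 0.442
finger_force: 24.8
```

```bash
python3 - <<'E'
from h import *
st=r.get_state()
print(st["tool_pos"],st["eef_rot"],st["contact_force"],st["opening"],st["finger_force"],tool([.4408,-.2803,.03],st))
E
```

```text
[ 0.43948374 -0.27925079  0.15977928] [ 4.20247952e-02  9.99116305e-01  6.64573454e-04 -2.90179228e-04] [ 0.15622909  0.5196699  -1.6783801 ] 0.44236205152363134 24.848487259587273 [-0.00148222 -0.00110414  0.12977704]
```

>>> carry_out([
  {"rot":[0,0,0],"xyz":[-0.0015,-0.001,0.015],"grip":255},
  {"rot":[0,0,0],"xyz":[-0.0015,-0.001,0.035],"grip":255},
  {"rot":[0,0,0],"xyz":[-0.0015,-0.001,0.055],"grip":255},
  {"rot":[0,0,0],"xyz":[-0.0015,-0.001,0.075],"grip":255},
  {"rot":[0,0,0],"xyz":[-0.0015,-0.001,0.093],"grip":255},
  {"rot":[0,0,0],"xyz":[-0.0015,-0.001,0.107],"grip":255},
  {"rot":[0,0,0],"xyz":[-0.0015,-0.001,0.117],"grip":255},
  {"rot":[0,0,0],"xyz":[-0.0015,-0.001,0.122],"grip":255},
])

```text
clock: 20.27
tool_pos: [0.4417, -0.2787, 0.037]
eef_rot: [0.04, 0.999, 0.001, -0.001]
contact_force: [0.6, -0.3, -1.0]
opening: 0.443
finger_force: 24.8
```

>>> carry_out([
  {"rot":[0,0,0],"xyz":[0,0,0.001],"grip":255},
  {"rot":[0,0,0],"xyz":[0,0,0.002],"grip":255},
  {"rot":[0,0,0],"xyz":[0,0,0.003],"grip":255},
  {"rot":[0,0,0],"xyz":[0,0,0.004],"grip":255},
  {"rot":[0,0,0],"xyz":[0,0,0.005],"grip":255},
  {"rot":[0,0,0],"xyz":[0,0,0.006],"grip":255},
])

```text
clock: 20.77
tool_pos: [0.4416, -0.2814, 0.0324]
eef_rot: [0.042, 0.999, -0.0, 0.0]
contact_force: [0.1, 0.5, -1.2]
opening: 0.44
finger_force: 24.8
```

>>> carry_out([
  {"rot":[0,0,0],"xyz":[0,0,0.0007],"grip":255},
  {"rot":[0,0,0],"xyz":[0,0,0.0014],"grip":255},
  {"rot":[0,0,0],"xyz":[0,0,0.002],"grip":255},
])

```text
clock: 21.02
tool_pos: [0.4414, -0.2812, 0.0301]
eef_rot: [0.042, 0.999, 0.0, 0.0]
contact_force: [0.5, 0.4, -1.2]
opening: 0.442
finger_force: 24.8
```

>>> carry_out([
  {"rot":[0,0,0],"xyz":[0,0,0.0006],"grip":255},
  {"rot":[0,0,0],"xyz":[0,0,0.0012],"grip":255},
  {"rot":[0,0,0],"xyz":[0,0,0.0018],"grip":255},
])

```text
clock: 21.27
tool_pos: [0.4414, -0.2812, 0.0282]
eef_rot: [0.042, 0.999, 0.0, 0.0]
contact_force: [-0.0, 0.7, -1.6]
opening: 0.444
finger_force: 24.8
```

>>> carry_out([
  {"rot":[0,0,0],"xyz":[0,0,0.0004],"grip":255},
  {"rot":[0,0,0],"xyz":[0,0,0.0008],"grip":255},
])

```text
clock: 21.43
tool_pos: [0.4416, -0.2812, 0.0275]
eef_rot: [0.042, 0.999, -0.0, 0.0]
contact_force: [0.4, 0.4, 2.2]
opening: 0.443
finger_force: 24.9
```

>>> carry_out([
  {"rot":[0,0,0],"xyz":[0,0,0.0004],"grip":255},
  {"rot":[0,0,0],"xyz":[0,0,0.0008],"grip":255},
])

```text
clock: 21.6
tool_pos: [0.4419, -0.2814, 0.0273]
eef_rot: [0.042, 0.999, -0.0, 0.001]
contact_force: [-0.4, 0.8, 9.6]
opening: 0.441
finger_force: 24.9
```

The cast is on the board. I'll ease off the pressure, then open gently and rise.

>>> carry_out([
  {"rot":[0,0,0],"xyz":[0,0,-0.0006],"grip":255},
  {"rot":[0,0,0],"xyz":[0,0,-0.0007],"grip":255},
  {"rot":[0,0,0],"xyz":[0,0,-0.0007],"grip":255},
], squeeze=8)

```text
clock: 21.85
tool_pos: [0.4413, -0.2813, 0.0274]
eef_rot: [0.042, 0.999, 0.0, -0.0]
contact_force: [0.0, -0.6, -0.8]
opening: 0.451
finger_force: 7.9
```

>>> carry_out([
  {"rot":[0,0,0],"xyz":[0,0,0],"grip":135},
  {"rot":[0,0,0],"xyz":[0,0,0],"grip":125},
  {"rot":[0,0,0],"xyz":[0,0,0],"grip":110},
  {"rot":[0,0,0],"xyz":[0,0,0],"grip":80},
  {"rot":[0,0,0],"xyz":[0,0,0],"grip":50},
  {"rot":[0,0,0],"xyz":[0,0,0],"grip":20},
  {"rot":[0,0,0],"xyz":[0,0,0],"grip":10},
  {"rot":[0,0,0],"xyz":[0,0,0],"grip":10},
])

```text
clock: 22.52
tool_pos: [0.4414, -0.2812, 0.0274]
eef_rot: [0.042, 0.999, 0.0, 0.0]
contact_force: [-0.1, -0.8, 0.3]
opening: 0.923
finger_force: 0.0
```

>>> carry_out([
  {"rot":[0,0,0],"xyz":[0,0,-0.005],"grip":10},
  {"rot":[0,0,0],"xyz":[0,0,-0.015],"grip":10},
  {"rot":[0,0,0],"xyz":[0,0,-0.03],"grip":10},
  {"rot":[0,0,0],"xyz":[0,0,-0.055],"grip":10},
  {"rot":[0,0,0],"xyz":[0,0,-0.08],"grip":10},
  {"rot":[0,0,0],"xyz":[0,0,-0.105],"grip":10},
  {"rot":[0,0,0],"xyz":[0,0,-0.13],"grip":10},
  {"rot":[0,0,0],"xyz":[0,0,-0.14],"grip":10},
])

```text
clock: 23.18
tool_pos: [0.4428, -0.2818, 0.1712]
eef_rot: [0.042, 0.999, -0.001, 0.002]
contact_force: [0.8, -0.3, -0.0]
opening: 0.963
finger_force: 0.0
```

```bash
python3 - <<'E'
from h import *
st=r.get_state();im=r.snapshot("scene")[:,:,::-1]
print(st["clock"],st["tool_pos"],st["contact_force"],st["opening"],proj(cam("scene"),[.441,-.281,.018]))
cv2.imwrite("pics/f.png",cv2.resize(im[90:250,80:340],(780,480),interpolation=cv2.INTER_CUBIC))
E
```

```text
23.1833 [ 0.44277533 -0.28184356  0.17121015] [ 0.78028586 -0.25317578 -0.03211321] 0.962567827068188 [136.18855979 186.68446458]
```

View pics/f.png

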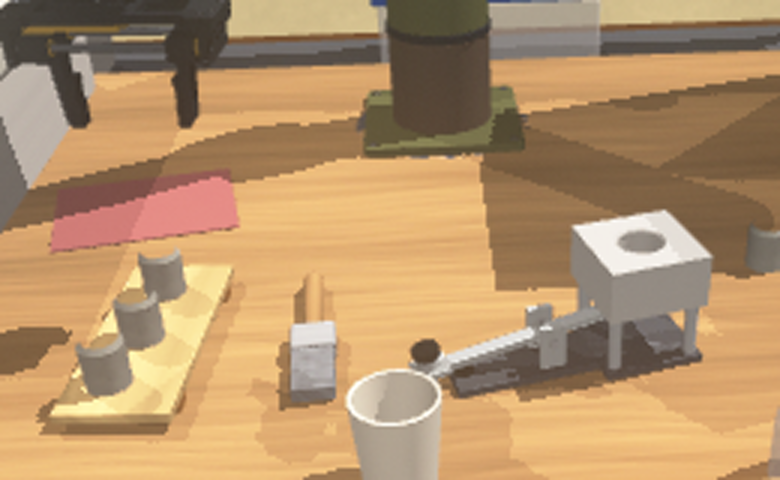

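The final view shows the cast upright on the board's free end at (163,275), clear of the other two. The lever is down, the mould is empty, the other things are in place and the gripper touches nothing.

```bash
python3 -c "
from plant import r
print(r.finish_job())"
```

```text
the job is handed in; nothing more can be done
None
```

The job is done and handed in: the lever was held on its stop for just over a second at about 17 N, and the fresh cast now stands upright on the board's free end, clear of the two casts there.

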